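Set and hold the gap of a leather splitter

ROBOT

A 6-joint arm with a two-finger parallel gripper is mounted at the origin on the work surface. World frame = base frame: x ahead of the robot, y to its left, z up, the work surface at z = 0. Lengths are in m, angles in rad, forces in N, time in s.
With the tool pointing down it reaches from about 0.35 to 0.725 m from the base axis. Payload 6 kg.
Tool frame: the origin (TCP) lies where the fingers leave the gripper's body, on its centre line; the fingertips stand 73 mm ahead of it and the grasp point (between the pads) lies 54 mm ahead of it; z points along the fingers, y is the line along which they close (so a half turn about z gives the same grasp; the last joint's range is limited). The gripper opens to 85 mm and grips with 20 to 120 N. Pads are 22 mm wide; open, the fingers measure 114 mm over their backs; the gripper's body (76 mm by 85 mm) begins 54 mm behind the grasp point. The pads swing forward as they close: fully open they stand 13 mm farther back than shut.
Start: joints at [-0.825, 0.04, 0.085, 0, -1.615, -0.334], TCP at [0.24, -0.55, 0.304] pointing down, gripper open.
Joint ranges: [-2.56, 2.56], [-1.29, 2.01], [-1.08, 1.49], [-3.29, 1.98], [-2.81, -0.18], [-2.99, 2.99]. Speed limits (rad/s): [2.57, 2.57, 3.01, 3.14, 3.14, 3.14].

INTERFACE

Orientations are given as a 3x3 rotation matrix whose columns are the frame's x, y, z axes.
In Python, from plant import bot gives the robot as it stands. The module is installed in compiled form; this text tells all that it offers.
- The arm moves only by the tool servo_tool, never from a script. Its arguments are lists of equal length, an entry for each row: "rot": the turn, a rotation vector about the tool's x, y, z in rad, a list of three; "linear": the shift along the tool's x, y, z in cm, a list of three; "grip": the finger opening in cm, from 0 to 8.54. A call has 1 to 12 rows; each row shifts and turns the commanded pose from where the row before left it, along the tool's axes as they then stand; what a row does not reach is not made up. A row lasts 1/8 s, in which the tool goes at most 62.5 mm and 10.7 degrees, less where a joint would pass 70% of its speed; a pose out of reach is approached as far as the arm can. A call with a gripper value outside its range is refused whole. The fingers move at their own pace and stop on an object; "grip_force" is the grip in N (left out, the last holds). Time passes only in rows, so rows that do not move let the fingers close. It gives the time, the measured TCP pose, the force, the opening and the grip force at its end, in the units of the state.
- bot.state(): the state, without advancing time (a new reading comes with each control period).
- bot.snapshot(name): name is "scene" or "top" or "wrist"; returns the picture (420x560x3 uint8, blue, green, red); there is no depth.
- bot.camera_params(name): a dict with "fx", "fy", "cx", "cy" (pixels), "eye" and "rotation" of the camera in the world; the wrist camera has in their place "T_tool_cam" (4x4, takes a point from camera to tool coordinates, whose origin is the TCP and whose axes are the flange's). Camera axes: x right, y up, looking along -z (the intrinsics and any distortion apply to the point x, -y, -z); pixel columns grow to the right and rows downward; lengths in m; the calibration is good to about 2 mm. A picture is of the moment at which its call begins: read the wrist's pose just before it. camera_params takes no time and is no camera call.
- bot.finish_job(): hands the job in; it is judged then, once.
The state is a dict: "time": time; "joints": joint angles; "joint_velocities": joint speeds; "joint_efforts": joint torques, N m; "position": TCP position; "eef_rot": TCP orientation; "contact_force": force on the tool from outside, world axes, zero at the start; "moment": the same for the moment, N m; "gripper_width": finger opening in m; "gripper_force": force on a finger pad.
Only numpy, scipy, OpenCV 4.12 (cv2) and the standard library are available. Lean on these libraries where they do the work, as an engineer would, in place of code of your own. Each camera call takes 0.05 s, during which the arm holds its last target. There are 200 camera calls.

TASK

Swing the latch lever off the setting box of the leather splitter, lift its lid fully open, then take the ratchet lever inside by its upright knob, push it on by exactly three clicks, never over a fourth, and keep holding it there: the program finishes while the hand still holds the lever in the third notch, because it springs back when let go. Leave the lid open, the latch free and the things around the box where they are.

Things in the scene. Friction and masses are not known exactly. Their poses are not given: they have to be found in the camera images.
- housing: Dark steel box fixed to the bench, 160 (x) x 280 (y) x 70 mm high, walls 5 mm. Origin: centre of underside; x points from front (latch, facing robot) to rear (lid hinge), y left, z up. Feed rollers on its left side (y 145 to 257, 85 high). Latch post in front (x -115 to -89, y -135 to -85, 80 high). Inside, besides the lever, only a pawl guide 22 mm wide, 43 high at x 30, y -85 to -58.
- latch (a joint): Angle of the latch lever about its upright pin (rad). At 0 its nose bars the lid's front edge; it grows anticlockwise seen from above, the knob swinging to the front, away from the box, to the stop at 1.5. Starts between 0 and 0.2. Above 1.1 the lid is clear. Stiff (about 1.5 N at the knob); stays where it is left.
- latch_knob (a point): Point on the axis of the latch's upright round knob, 12 mm diameter, 18 mm below its top and 22 mm above the flat latch bar. At joint 0 it lies at x -102, y -70, z 108 mm in the box's frame, 40 mm to the left of the pin.
- latch_hinge (a point): The latch's upright pin, at x -102, y -110, z 80 mm in the box's frame.
- lid (a joint): Opening angle of the lid (rad): 0 shut, 1.57 upright, 1.75 the stop. Its stiff hinge keeps it where it is left; about 4 N at the handle opens it. Over 1.4 counts as open.
- lid_handle (a point): Middle of the lid's round bar handle, a steel bar 11 mm thick, 100 mm long, lying along the box's y, 35 mm off the lid's face and 30 mm from its front edge (x -50, y 0, z 113 mm in the box's frame when shut). The lid is a 160 by 280 by 8 mm plate.
- lid_hinge (a point): Middle of the lid's hinge line, along the box's y axis, at the rear rim (x 80, y 0, z 70 mm in the box's frame), in the plane of the lid's underside.
- lever (a joint): Angle of the ratchet lever about its upright axle (rad): 0 at rest; grows anticlockwise from above, knob going to the box's right (-y). Notches 0.25 apart, the third at 0.75; the crests before the third and fourth at 0.625 and 0.875. In a click the push at the knob starts at 8 to 11 N, falls to 3 to 4 N, then jumps up as the pawl reaches the notch. It springs back when let go. Stop 1.32.
- lever_knob (a point): Point on the axis of the ratchet lever's upright round knob, a freely revolving steel sleeve, 14 mm diameter, 18 mm below its top (top 64 mm over the bench) and 28 mm above the flat lever arm; 75 mm from the axle. At joint 0 it lies at x -34, y 39, z 46 mm in the box's frame; the front wall's inner face is at x -75. One click moves it 19 mm.
- lever_hinge (a point): The ratchet lever's upright axle, at x 30, y 0, z 27 mm in the box's frame.
- jar: Bystander: glass jar with a white cap, 60 mm diameter, 85 mm high, right of the box; origin under its centre.
- mallet: Bystander: hammer lying right of the box; origin under its middle.
- stone: Bystander: rough brick 100 by 140 by 50 mm, behind the box; origin under its centre.
- cup: Bystander: white cup, 70 mm diameter, 75 mm high, left of the rollers; origin under its centre.

How it is judged:
On the way, in this order (a step that is already met when the one before it is completed fails the run):
1. the latch is swung clear of the lid while the lid is still shut (value of joint latch above 1.1 rad and value of joint lid below 0.1 rad), for 0.1 s.
2. the lid is open and the lever not yet moved (value of joint lid above 1.4 rad and value of joint lever below 0.12 rad), for 0.2 s.
At the end, for the whole second after the job is handed in: The fingers hold the ratchet lever (contact over 0.7 N) in its third notch, 0.65 to 0.85 rad, with the lid open beyond 1.4 rad and the latch beyond 1.1 rad (value of joint lever between 0.65 and 0.85 rad and contact force between the fingers and lever above 0.7 N and value of joint lid above 1.4 rad and value of joint latch above 1.1 rad); the arm keeps its last pose, push and grip.
It fails at once if the lever goes over the crest of a fourth click (0.89 rad) (value of joint lever above 0.89 rad).
It fails at once if a bystander is displaced by more than 25 mm (distance of any of jar, mallet, stone, cup from where it was at the start of the episode above 0.025 m).
It also fails if it takes over 72 s, if anything falls off the work surface, if the arm or the gripper's body presses on something with over 40 N, if the wrist force passes 120 N, or if a joint passes its speed limit or range.

## Working session

There is one attempt and no reset: what is moved stays moved. The work goes in short steps, Python scripts to look and compute and a tool call to move; the robot and the scene stay as the last step left them, time stands still between calls to the robot, and variables do not carry over. Pictures are saved under pics/ and viewed, at most 10 in all, crops included, and the job is handed in when it is done.

Besides the shell and the picture viewer there is one more tool, called as name(argument=value, ...) on one line, values as JSON. servo_tool: Moves the arm, as the interface text tells. Its arguments: {"type":"object","properties":{"rot":{"type":"array"},"linear":{"type":"array"},"grip":{"type":"array"},"grip_force":{"type":"number"}},"required":["rot","linear","grip"]}

```bash
mkdir -p pics
python3 - <<'E'
from plant import bot
import cv2,numpy as np
s=bot.state();print(s['time'],s['position'],np.round(s['eef_rot'],3).tolist(),s['gripper_width'])
for n in ['scene','top']:
    cv2.imwrite(f'pics/{n}0.png',bot.snapshot(n));p=bot.camera_params(n);print(n,p)
print(bot.camera_params('wrist'))
E
```

```text
0.0 [ 0.24017756 -0.54961514  0.30285279] [[-0.916, -0.4, -0.001], [-0.4, 0.916, 0.002], [0.0, 0.002, -1.0]] 0.08557680729794481
scene {'fx': 379.32268842430904, 'fy': 379.32268842430904, 'cx': 275.65709473539425, 'cy': 213.59598740340778, 'eye': array([ 1.24142451, -0.4471116 ,  0.81555544]), 'rotation': array([[ 0.56949031, -0.56729803,  0.59485606],
       [ 0.82174726,  0.37503656, -0.42904431],
       [ 0.02030322,  0.73315791,  0.67975529]])}
top {'fx': 503.33125985639924, 'fy': 503.33125985639924, 'cx': 267.0225831779988, 'cy': 218.4848850854683, 'eye': array([0.41684538, 0.01217789, 1.28820447]), 'rotation': array([[-0.00489537,  0.98404111, -0.17787391],
       [-0.999627  , -0.00959483, -0.02556961],
       [-0.02686821,  0.17768239,  0.98372103]])}
{'fx': 304.321876860569, 'fy': 304.321876860569, 'cx': 277.2212970196667, 'cy': 211.5012250425221, 'T_tool_cam': array([[ 1.31973866e-03,  9.50418763e-01,  3.10970149e-01,
         8.03989364e-02],
       [ 9.99998988e-01, -1.41954704e-03,  9.46290947e-05,
        -3.72401126e-05],
       [ 5.31374023e-04,  3.10969710e-01, -9.50419674e-01,
        -7.10049945e-02],
       [ 0.00000000e+00,  0.00000000e+00,  0.00000000e+00,
         1.00000000e+00]])}
```

View pics/top0.png

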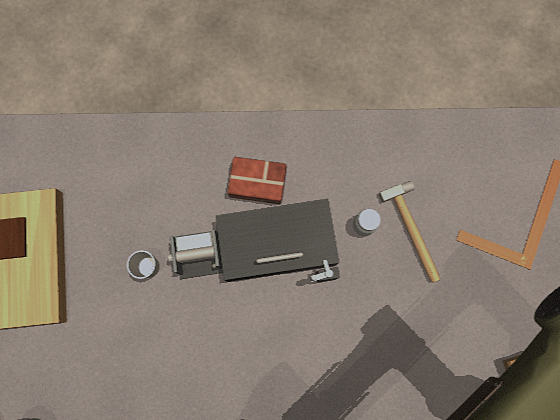

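View pics/scene0.png

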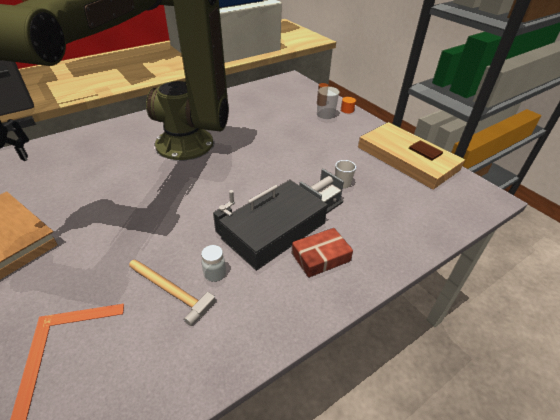

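The top picture shows the dark lid with corners at about (217,214), (329,200), (339,264) and (222,280). The handle bar runs from (257,260) to (302,255), and the latch knob is near (322,268). The jar is at (368,221), the hammer head at (397,190), the brick at (257,180) and the cup at (142,265). The scene view agrees, with the latch knob at (232,197).

```bash
cat > h.py <<'E'
import numpy as np,cv2
from plant import bot
def ray(n,uv,st=None):
    p=bot.camera_params(n);d=np.array([(uv[0]-p['cx'])/p['fx'],-(uv[1]-p['cy'])/p['fy'],-1])
    if n=='wrist':
        T=p['T_tool_cam'];R=np.array(st['eef_rot']);return R@T[:3,3]+st['position'],R@T[:3,:3]@d
    return p['eye'],p['rotation']@d
def onz(n,uv,z,st=None):
    e,d=ray(n,uv,st);return e+d*(z-e[2])/d[2]
def proj(n,P,st=None):
    p=bot.camera_params(n)
    if n=='wrist':
        T=p['T_tool_cam'];R=np.array(st['eef_rot'])@T[:3,:3];e=np.array(st['eef_rot'])@T[:3,3]+st['position']
    else: R,e=p['rotation'],p['eye']
    c=R.T@(np.array(P)-e);return np.array([p['cx']-p['fx']*c[0]/c[2],p['cy']+p['fy']*c[1]/c[2]])
E
python3 - <<'E'
from h import *
im=cv2.imread('pics/top0.png')
for c in [(217,214),(329,200),(339,264),(222,280)]: print(c,onz('top',c,.078))
hsv=cv2.cvtColor(im,cv2.COLOR_BGR2HSV)
m=(hsv[...,2]>110).astype(np.uint8);m[:225]=0;m[266:]=0;m[:,:250]=0;m[:,307:]=0
r=cv2.minAreaRect(cv2.findNonZero(m));print(r)
b=cv2.boxPoints(r);pts=[onz('top',q,.115) for q in b];print(np.array(pts))
# dark lid
d=(hsv[...,2]<75).astype(np.uint8);d[:190]=0;d[290:]=0;d[:,:205]=0;d[:,350:]=0
d=cv2.morphologyEx(d,cv2.MORPH_OPEN,np.ones((25,25)))
r2=cv2.minAreaRect(cv2.findNonZero(d));print(r2);print(np.array([onz('top',q,.078) for q in cv2.boxPoints(r2)]))
cr=np.hstack([cv2.resize(im[180:300,160:360],(800,480),interpolation=cv2.INTER_CUBIC)])
cv2.imwrite('pics/c1.png',cr)
E
```

```text
(217, 214) [0.64805661 0.16641465 0.078     ]
(329, 200) [ 0.6802506  -0.10862147  0.078     ]
(339, 264) [ 0.5231863  -0.12831476  0.078     ]
(222, 280) [0.48688079 0.15232782 0.078     ]
((279.1155700683594, 257.2514343261719), (4.029515266418457, 46.52949905395508), 81.25383758544922)
[[ 0.53349975  0.06934296  0.115     ]
 [ 0.54925044 -0.03825575  0.115     ]
 [ 0.53990631 -0.03952337  0.115     ]
 [ 0.5241787   0.0679204   0.115     ]]Traceback (most recent call last):
  File "<stdin>", line 11, in <module>
cv2.error: OpenCV(4.12.0) /io/opencv/modules/imgproc/src/convhull.cpp:143: error: (-215:Assertion failed) total >= 0 && (depth == CV_32F || depth == CV_32S) in function 'convexHull'
```

Measured lid: 283 x 161 mm, which matches the plate size. The box centre is about (0.5855, 0.0208) with yaw about 0.13, and the handle gives the same result. I'll move over the latch and check from near.

servo_tool(rot=[[0,0,0],[0,0,0],[0,0,0],[0,0,0],[0,0,0],[0,0,0],[0,0,0],[0,0,0],[0,0,0],[0,0,0]], linear=[[-4.27,3.45,0.5],[-4.27,3.45,0.5],[-4.27,3.45,0.5],[-4.27,3.45,0.5],[-4.27,3.45,0.5],[-4.27,3.45,0.5],[-4.27,3.45,0.5],[-4.27,3.45,0.5],[-4.27,3.45,0.5],[-4.27,3.45,0.5]], grip=[5,5,5,5,5,5,5,5,5,5])

```text
time: 1.35
position: [0.4938, -0.0609, 0.2536]
eef_rot: [[-0.916, -0.401, -0.0], [-0.401, 0.916, 0.0], [-0.0, 0.0, -1.0]]
contact_force: [0.8, -0.5, 1.2]
gripper_width: 0.0499
gripper_force: 0.0
```

servo_tool(rot=[[0,0,-0.184],[0,0,-0.184],[0,0,-0.184],[0,0,-0.184],[0,0,-0.184],[0,0,-0.184],[0,0,-0.184],[0,0,0]], linear=[[0,0,0],[0,0,0],[0,0,0],[0,0,0],[0,0,0],[0,0,0],[0,0,0],[0,0,0]], grip=[5,5,5,5,5,5,5,5])

```text
time: 2.35
position: [0.4932, -0.0627, 0.2535]
eef_rot: [[0.127, -0.992, -0.001], [-0.992, -0.127, 0.0], [-0.0, 0.001, -1.0]]
contact_force: [-0.1, -1.1, -0.3]
gripper_width: 0.0504
gripper_force: 0.0
```

Run:
```python
from h import *
s=bot.state();im=bot.snapshot('wrist');cv2.imwrite('pics/w1.png',im)
import pickle;pickle.dump(s,open('w1.pkl','wb'))
c,sn=np.cos(.13),np.sin(.13);O=np.array([.5855,.0208])
for n,b in dict(knobtop=(-.102,-.07,.126),pin=(-.102,-.11,.08),hR=(-.05,-.05,.113),hL=(-.05,.05,.113),FR=(-.08,-.14,.078),RR=(.08,-.14,.078)).items():
    P=[O[0]+c*b[0]-sn*b[1],O[1]+sn*b[0]+c*b[1],b[2]];print(n,np.round(P,4),proj('wrist',P,s))
print(s['time'],s['position'],np.round(s['eef_rot'],3).tolist(),s['contact_force'])
```

```text
knobtop [ 0.4934 -0.0618  0.126 ] [275.81427148 233.16433283]
pin [ 0.4986 -0.1015  0.08  ] [275.85570139 165.43064621]
hR [ 0.5424 -0.0353  0.113 ] [207.84221756 251.14403933]
hL [0.5294 0.0639 0.113 ] [216.19308297 356.22171596]
FR [ 0.5243 -0.1284  0.078 ] [247.58614695 126.72849935]
RR [ 0.683  -0.1076  0.078 ] [ 42.58629451 127.02986014]
2.35 [ 0.49323726 -0.06271358  0.25349896] [[0.127, -0.992, -0.001], [-0.992, -0.127, 0.0], [-0.0, 0.001, -1.0]] [-0.14063228 -1.10498433 -0.34431799]
```

View pics/w1.png

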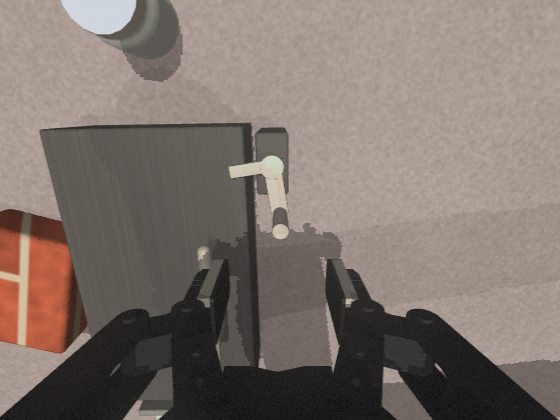

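The wrist view shows the knob top at (281,231), the pin at (271,166), the handle's right end at (204,252) and the lid's front-right corner at (250,124). All lie within about 3 mm of prediction, and the latch sits at about 0.1 rad. I'll descend and grip the knob.

servo_tool(rot=[[0,0,0],[0,0,0],[0,0,0],[0,0,0],[0,0,0],[0,0,0],[0,0,0],[0,0,0]], linear=[[0,0.3,3],[0,0,3],[0,0,2],[0,0,0.7],[0,0,0],[0,0,0],[0,0,0],[0,0,0]], grip=[5,5,5,5,0.5,0.5,0.5,0.5], grip_force=30)

```text
time: 3.4
position: [0.4909, -0.0631, 0.168]
eef_rot: [[0.129, -0.992, 0.002], [-0.992, -0.129, 0.0], [0.0, -0.002, -1.0]]
contact_force: [-0.3, 1.0, 5.1]
gripper_width: 0.0111
gripper_force: 29.5
```

servo_tool(rot=[[0,0,-0.16],[0,0,-0.16],[0,0,-0.16],[0,0,-0.16],[0,0,-0.16],[0,0,-0.16],[0,0,-0.16],[0,0,-0.16],[0,0,0]], linear=[[0.09,0.64,-0.1],[0.09,0.64,0],[0.09,0.64,0],[0.09,0.64,0],[0.09,0.64,0],[0.09,0.64,0],[0.09,0.64,0],[0.09,0.64,0],[0,0,0]], grip=[0.5,0.5,0.5,0.5,0.5,0.5,0.5,0.5,0.5])

```text
time: 4.53
position: [0.4609, -0.0984, 0.1681]
eef_rot: [[0.987, -0.16, 0.01], [-0.16, -0.987, 0.001], [0.009, -0.003, -1.0]]
contact_force: [20.1, -1.4, -10.1]
gripper_width: 0.0109
gripper_force: 29.5
```

servo_tool(rot=[[0,0,0],[0,0,0],[0,0,0],[0,0,0],[0,0,0.183],[0,0,0.183],[0,0,0.183],[0,0,0.183],[0,0,0.183],[0,0,0.183],[0,0,0.183]], linear=[[0,0,0],[0,0,0],[0,0,-4],[0,0,-4],[0,0,0],[0,0,0],[0,0,0],[0,0,0],[0,0,0],[0,0,0],[0,0,0]], grip=[5,5,5,5,5,5,5,5,5,5,5])

```text
time: 5.9
position: [0.4575, -0.0987, 0.2478]
eef_rot: [[0.122, -0.993, -0.001], [-0.993, -0.122, 0.0], [-0.0, 0.001, -1.0]]
contact_force: [-0.2, -0.0, -0.1]
gripper_width: 0.0499
gripper_force: 0.0
```

servo_tool(rot=[[0,0,0],[0,0,0],[0,0,0]], linear=[[-5.1,-4.5,0],[-5.1,-4.5,0],[0,0,0]], grip=[5,5,5])

```text
time: 6.28
position: [0.5286, 0.0075, 0.2464]
eef_rot: [[0.131, -0.991, -0.003], [-0.991, -0.131, -0.0], [0.0, 0.003, -1.0]]
contact_force: [-0.6, -1.1, 0.4]
gripper_width: 0.0498
gripper_force: 0.0
```

Run:
```python
from h import *
s=bot.state();im=bot.snapshot('wrist');cv2.imwrite('pics/w2.png',im)
c,sn=np.cos(.13),np.sin(.13);O=np.array([.5855,.0208])
for n,b in dict(knob135=(-.141,-.101,.126),hR=(-.05,-.05,.113),hL=(-.05,.05,.113),FR=(-.08,-.14,.078),RR=(.08,-.14,.078)).items():
    P=[O[0]+c*b[0]-sn*b[1],O[1]+sn*b[0]+c*b[1],b[2]];print(n,np.round(P,4),proj('wrist',P,s))
print(s['time'],s['position'],np.round(s['eef_rot'],3).tolist(),s['contact_force'])
```

```text
knob135 [ 0.4588 -0.0976  0.126 ] [418.06359923  85.23527907]
hR [ 0.5424 -0.0353  0.113 ] [263.88487399 168.00559065]
hL [0.5294 0.0639 0.113 ] [265.31461232 296.03533322]
FR [ 0.5243 -0.1284  0.078 ] [307.68085624  29.97087307]
RR [ 0.683  -0.1076  0.078 ] [76.04042029 29.09229583]
6.275 [0.52864687 0.00747486 0.24635387] [[0.131, -0.991, -0.003], [-0.991, -0.131, -0.0], [0.0, 0.003, -1.0]] [-0.62692067 -1.12954335  0.44835655]
```

View pics/w2.png

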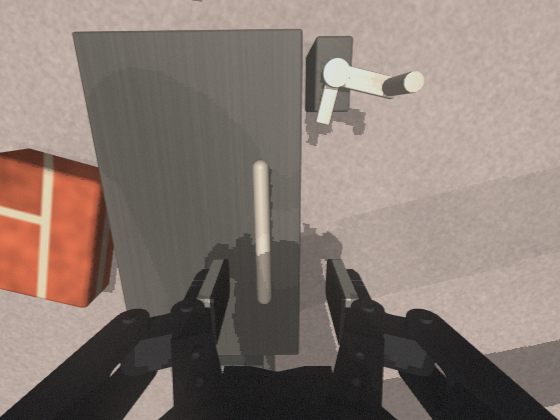

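The latch knob is now at (418,82), so it reads about 1.37 rad. The handle bar runs from (260,165) to (265,298), within 1–2 mm of prediction. The yaw is closer to 0.145. Next I'll grip the handle.

servo_tool(rot=[[0,0,-0.015],[0,0,0],[0,0,0],[0,0,0],[0,0,0],[0,0,0],[0,0,0],[0,0,0],[0,0,0]], linear=[[-0.5,-0.9,0],[0,0,3],[0,0,3],[0,0,1.8],[0,0,0],[0,0,0],[0,0,0],[0,0,0],[0,0,0]], grip=[5,5,5,5,5,0.5,0.5,0.5,0.5], grip_force=40)

```text
time: 7.45
position: [0.5384, 0.0113, 0.1717]
eef_rot: [[0.143, -0.99, 0.007], [-0.99, -0.143, 0.001], [-0.0, -0.007, -1.0]]
contact_force: [11.1, -0.5, -3.0]
gripper_width: 0.0093
gripper_force: 38.9
```

servo_tool(rot=[[0,0,0],[0,0,0],[0,0,0],[0,0,0],[0,0,0],[0,0,0]], linear=[[0,-0.79,-1.89],[0,-1.06,-1.76],[0,-1.31,-1.58],[0,-1.54,-1.36],[0,-1.72,-1.12],[0,0,0]], grip=[0.5,0.5,0.5,0.5,0.5,0.5])

```text
time: 8.2
position: [0.5997, 0.0201, 0.2505]
eef_rot: [[0.143, -0.99, 0.001], [-0.99, -0.143, -0.0], [0.0, -0.001, -1.0]]
contact_force: [-8.5, 1.7, 11.2]
gripper_width: 0.009
gripper_force: 40.5
```

servo_tool(rot=[[0,0,0],[0,0,0],[0,0,0],[0,0,0],[0,0,0],[0,0,0],[0,0,0]], linear=[[0,-1.87,-0.85],[0,-1.97,-0.56],[0,-2.04,-0.27],[0,-2.05,0.06],[0,-2.02,0.36],[0,-1.0,0.26],[0,0,0]], grip=[0.5,0.5,0.5,0.5,0.5,0.5,0.5])

```text
time: 9.07
position: [0.7094, 0.0359, 0.2594]
eef_rot: [[0.143, -0.99, 0.005], [-0.99, -0.143, 0.0], [0.0, -0.005, -1.0]]
contact_force: [4.4, 0.2, 4.9]
gripper_width: 0.0093
gripper_force: 42.8
```

Run:
```python
from h import *
s=bot.state();cv2.imwrite('pics/s3.png',bot.snapshot('scene'))
print(np.round(s['joints'],2),s['contact_force'],s['position'])
```

```text
[ 0.33  0.33  0.33  0.   -1.57 -0.19] [4.3917717  0.20059127 4.85569421] [0.7094342  0.03590634 0.25944864]
```

View pics/s3.png

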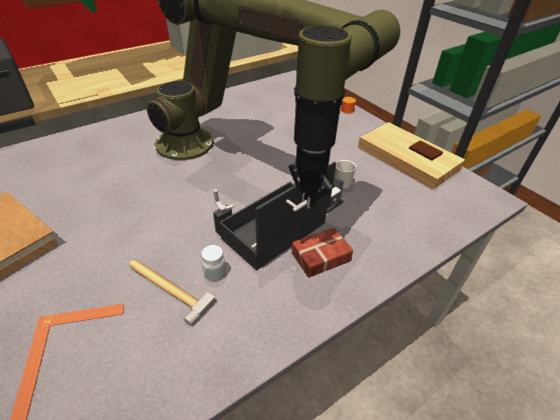

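The lid stands upright at about 1.57 rad and the box is open. The latch is swung out near (218,200), and the jar, brick, hammer and cup are undisturbed. I'll release the handle and go above the lever.

servo_tool(rot=[[0,0,0],[0,0,0],[0,0,0],[0,0,0],[0,0,0],[0,0,0],[0,0,0],[0,0,0]], linear=[[0,0,0],[0,0,0],[0,0,-2],[0,0,-3.5],[0,0,-3.5],[-1.4,5.25,0],[-1.4,5.25,0],[-1.4,5.25,0]], grip=[2.5,2.5,2.5,2.5,2.5,2.5,5,5])

```text
time: 10.12
position: [0.5443, 0.0546, 0.3474]
eef_rot: [[0.142, -0.99, -0.001], [-0.99, -0.142, -0.0], [0.0, 0.001, -1.0]]
contact_force: [-0.6, 1.7, 1.5]
gripper_width: 0.0501
gripper_force: 0.0
```

servo_tool(rot=[[0,0,0.175],[0,0,0.175],[0,0,0.175],[0,0,0.175],[0,0,0.175],[0,0,0.175],[0,0,0.175],[0,0,0.175],[0,0,0.175],[0,0,0.175],[0,0,0]], linear=[[0,0,0],[0,0,0],[0,0,0],[0,0,0],[0,0,1],[0,0,2],[0,0,2],[0,0,2],[0,0,2],[0,0,1],[0,0,0]], grip=[5,5,5,5,5,5,5,5,5,5,5])

```text
time: 11.5
position: [0.5457, 0.0546, 0.2467]
eef_rot: [[-0.999, 0.035, -0.002], [0.035, 0.999, -0.001], [0.002, -0.001, -1.0]]
contact_force: [-0.3, 1.1, -0.2]
gripper_width: 0.0499
gripper_force: 0.0
```

Run:
```python
from h import *
s=bot.state();im=bot.snapshot('wrist');cv2.imwrite('pics/w4.png',im)
c,sn=np.cos(.143),np.sin(.143);O=np.array([.587,.021])
for n,b in dict(knobtop=(-.034,.039,.064),axle=(.03,0,.027),FL=(-.08,.14,.07),FR=(-.08,-.14,.07)).items():
    P=[O[0]+c*b[0]-sn*b[1],O[1]+sn*b[0]+c*b[1],b[2]];print(n,np.round(P,4),proj('wrist',P,s))
print(s['time'],s['position'],np.round(s['eef_rot'],3).tolist(),s['contact_force'],s['joints'])
```

```text
knobtop [0.5478 0.0548 0.064 ] [278.01205417 211.18363344]
axle [0.6167 0.0253 0.027 ] [252.38751761 262.90970037]
FL [0.4879 0.1482 0.07  ] [393.17807148 138.05484555]
FR [ 0.5278 -0.129   0.07  ] [ 59.92516709 197.65841881]
11.5 [0.54567736 0.05455434 0.24672091] [[-0.999, 0.035, -0.002], [0.035, 0.999, -0.001], [0.002, -0.001, -1.0]] [-0.32857551  1.08237307 -0.21026381] [ 4.65909233e-01 -9.50216231e-02 -1.51276442e-01 -3.72665572e-04
 -1.51657797e+00 -2.07140989e+00]
```

View pics/w4.png

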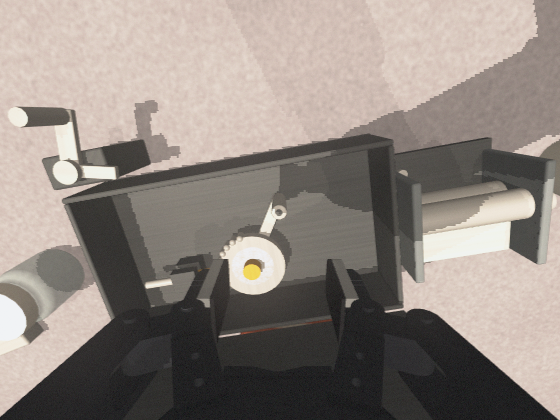

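The knob top appears at (279,212), within 1 px of prediction, with the axle's yellow cap at (253,270). The inside is clear. I'll descend and grip the knob.

servo_tool(rot=[[0,0,0],[0,0,0],[0,0,0],[0,0,0],[0,0,0],[0,0,0],[0,0,0],[0,0,0],[0,0,0],[0,0,0],[0,0,0]], linear=[[-0.2,0.1,3],[0,0,3],[0,0,3],[0,0,3],[0,0,1.5],[0,0,0.7],[0,0,0],[0,0,0],[0,0,0],[0,0,0],[0,0,0]], grip=[5,5,5,5,5,5,5,0.5,0.5,0.5,0.5], grip_force=50)

```text
time: 12.92
position: [0.5485, 0.0557, 0.1059]
eef_rot: [[-0.999, 0.036, 0.001], [0.036, 0.999, 0.0], [-0.001, 0.0, -1.0]]
contact_force: [-2.3, -0.6, 5.0]
gripper_width: 0.0127
gripper_force: 48.7
```

servo_tool(rot=[[0,0,0],[0,0,0],[0,0,0],[0,0,0],[0,0,0]], linear=[[0.28,-0.89,0],[0.18,-0.92,0],[0.06,-0.93,0],[-0.05,-0.93,0],[0,0,0]], grip=[0.5,0.5,0.5,0.5,0.5])

```text
time: 13.55
position: [0.5427, 0.0193, 0.1059]
eef_rot: [[-0.999, 0.036, 0.002], [0.036, 0.999, 0.001], [-0.002, 0.001, -1.0]]
contact_force: [-1.2, 2.7, 6.0]
gripper_width: 0.0127
gripper_force: 49.2
```

The lever is at 0.50 rad, so two clicks are done. Now the third, in smaller steps.

servo_tool(rot=[[0,0,0],[0,0,0],[0,0,0],[0,0,0],[0,0,0]], linear=[[-0.08,-0.46,0],[-0.09,-0.46,0],[-0.13,-0.45,0],[-0.15,-0.44,0],[0,0,0]], grip=[0.5,0.5,0.5,0.5,0.5])

```text
time: 14.18
position: [0.5465, 0.0013, 0.1059]
eef_rot: [[-0.999, 0.036, 0.002], [0.036, 0.999, 0.001], [-0.002, 0.001, -1.0]]
contact_force: [-1.4, 3.9, 6.1]
gripper_width: 0.0128
gripper_force: 49.3
```

servo_tool(rot=[[0,0,0],[0,0,0],[0,0,0],[0,0,0]], linear=[[0,0,0],[0,0,0],[0,0,0],[0,0,0]], grip=[0.5,0.5,0.5,0.5])

```text
time: 14.68
position: [0.5465, 0.0013, 0.1059]
eef_rot: [[-0.999, 0.036, 0.002], [0.036, 0.999, 0.001], [-0.002, 0.001, -1.0]]
contact_force: [-2.1, 3.3, 6.2]
gripper_width: 0.0122
gripper_force: 49.3
```

Run:
```python
from h import *
s=bot.state();p=s['position']-np.array([.6167,.0253,0]);print(s['position'],np.hypot(*p[:2]),np.arctan2(p[1],p[0])%6.2832-2.7223,s['contact_force'],s['gripper_force'])
a=bot.snapshot('wrist');b=bot.snapshot('scene')[150:310,180:380]
cv2.imwrite('pics/f5.png',np.hstack([cv2.resize(a,(400,300)),cv2.resize(b,(375,300))]))
```

```text
[0.54646606 0.00134648 0.10591496] 0.07420631162428261 0.7479897213586604 [-2.12365153  3.31725091  6.2435252 ] 49.25198972225189
```

View pics/f5.png

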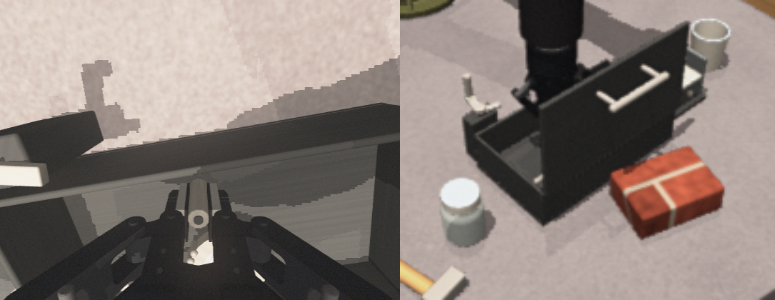

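The fingers hold the lever knob (crop pixel (197,218)) at 0.748 rad. The lid is upright, the latch is out, and the things around the box are in place. Handing in.

```bash
python3 -c "
from plant import bot
print(bot.finish_job())"
```

```text
the job is handed in; nothing more can be done
None
```

I handed the job in at about 15 s with the lever held in its third notch (about 0.75 rad from the arm's pose), the lid open at about 1.57 rad, the latch clear at about 1.36 rad and the things around the box in place by eye; the hand-in gave no verdict.

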